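# Collect the change plates on their carrying bar

### The job

Take the carrying bar from its stand by its wooden handle, slide its rod through the holes of all three small weight plates standing in the rack, and lift the three out together on the rod. Then lay the bar back in both forks of its stand, the way it lay before, with the three plates hanging on the rod between the forks, and let go. Don't let a plate drop, and leave the other things on the shelf where they are.

Things in the scene. Friction and masses are not known exactly. Their poses are not given: they have to be found in the camera images.
- bar: Carrying bar, 250 mm, 100 g, balanced 92 mm ahead of its origin: dark wooden handle (box 18 wide, 22 high, x = -45 to 75 mm) and straight steel rod of 10 mm diameter, round tip (x = 75 to 205 mm), both centred on the x axis. Origin on this axis where the handle is best gripped; x towards the rod's tip, z up. Starts level in the stand's forks, origin 85 mm above the shelf top.
- stand: Fixed stand: wooden base (x = 20 to 195 mm, 70 wide, 12 high), two upright dark steel forks open upwards. Origin on the shelf top below the seated bar's origin; x along the bar to its tip. Handle fork x = 40 to 52 mm, slot 26 wide, floor at z = 74 mm; rod fork x = 165 to 175 mm, slot 18 wide, floor z = 80 mm. Prongs rise 35 mm above the floor, flared at the top. Seated bar axis: z = 85 mm.
- plate_rack: Fixed wooden rack, 76 (x) by 88 mm, three ring plates on edge in 8 mm slots at x = -18, 0, 18 mm. Origin on the shelf top below the middle plate; x along the holes' common axis, the way the rod goes in, about world +y. Foot 25 mm high, comb teeth to 61 mm beside the plates; the middle 30 mm is open all along, so the rod can pass and rise. It may swap places with the coaster rack.
- coaster_rack: The same rack holding three solid cork discs of the same size, without holes; fixed. Same frame. Not to be used.
- plate1: Small aluminium weight plate: flat ring, 60 mm outside diameter, 26 mm hole, 6 mm thick, about 38 g, upright in the plate rack (first slot, rack x = -18 mm). Origin at its centre, 55 mm above the shelf top at the start; x is the hole's axis. On the rod it hangs with its centre 8 mm below the rod's axis.
- plate2: Small aluminium weight plate: flat ring, 60 mm outside diameter, 26 mm hole, 6 mm thick, about 38 g, upright in the plate rack (middle slot, rack x = 0 mm). Origin at its centre, 55 mm above the shelf top at the start; x is the hole's axis. On the rod it hangs with its centre 8 mm below the rod's axis.
- plate3: Small aluminium weight plate: flat ring, 60 mm outside diameter, 26 mm hole, 6 mm thick, about 38 g, upright in the plate rack (last slot, rack x = 18 mm). Origin at its centre, 55 mm above the shelf top at the start; x is the hole's axis. On the rod it hangs with its centre 8 mm below the rod's axis.
- kettlebell: Black cast-iron kettlebell, 165 mm wide, 210 high, on the robot's right. Leave alone. Origin at its foot.
- grip_trainer: Red plastic hand gripper lying flat, about 130 x 96 mm, 24 high, between the stand and the racks. Leave alone. Origin under its middle.
- key_bowl: Steel key bowl, 124 mm across, 42 high, at the far side. Leave alone. Origin under its middle.
- shaker: Grey shaker bottle, 84 mm across, 200 high, on the robot's left. Leave alone. Origin under its middle.
- glasses_case: Black glasses case, 70 x 165 x 42 mm, at the far side. Leave alone. Origin under its middle.

How it is judged (in metres and radians):
On the way, in this order (a step that is already met when the one before it is completed fails the run):
1. the rod is through the holes of all three plates (y of plate1 in the frame of bar between -0.012 and 0.012 m and z of plate1 in the frame of bar between -0.012 and 0.012 m and x of plate1 in the frame of bar between 0.07 and 0.198 m and y of plate2 in the frame of bar between -0.012 and 0.012 m and z of plate2 in the frame of bar between -0.012 and 0.012 m and x of plate2 in the frame of bar between 0.07 and 0.198 m and y of plate3 in the frame of bar between -0.012 and 0.012 m and z of plate3 in the frame of bar between -0.012 and 0.012 m and x of plate3 in the frame of bar between 0.07 and 0.198 m), for 0.1 s.
2. all three plates hang on the rod together, lifted clear of the rack (centres at least 95 mm above the shelf) (all of step 1 and height (world z) of each of plate1, plate2, plate3 above 0.095 m), for 0.2 s.
At the end, for the whole second after the job is handed in: The bar lies at rest in both forks of the stand (its origin within 20 mm lengthwise, 8 mm sideways and 5 mm in height of its seat, its axis within 0.07 rad of the stand's), and all three plates hang still on the rod between the two forks (all of step 1 and x of bar in the frame of stand between -0.02 and 0.02 m and y of bar in the frame of stand between -0.008 and 0.008 m and z of bar in the frame of stand between 0.08 and 0.09 m and angle between the x axis of bar and the x axis of stand, either way round below 0.07 rad and linear speed of bar below 0.02 m/s and x of plate1 in the frame of stand between 0.052 and 0.165 m and linear speed of each of plate1, plate2, plate3 below 0.03 m/s and x of plate2 in the frame of stand between 0.052 and 0.165 m and x of plate3 in the frame of stand between 0.052 and 0.165 m); the robot touches nothing.
It fails at once if a plate has dropped (centre lower than 40 mm above the shelf top) (height (world z) of any of plate1, plate2, plate3 below 0.04 m).
It fails at once if another thing on the shelf (kettlebell, hand gripper, key bowl, shaker, glasses case) is displaced by more than 30 mm (distance of any of kettlebell, grip_trainer, key_bowl, shaker, glasses_case from where it was at the start of the episode above 0.03 m).
It also fails if it takes over 64 s, if anything falls off the work surface, if the arm or the gripper's body presses on something with over 40 N, if the wrist force passes 120 N, or if a joint passes its speed limit or range.

### The arm

A 6-joint arm with a two-finger parallel gripper is mounted at the origin on the work surface. World frame = base frame: x ahead of the robot, y to its left, z up, the work surface at z = 0. Lengths are in mm, angles in degrees, forces in N, time in s.
With the tool pointing down it reaches from about 300 to 850 mm from the base axis. Payload 4.2 kg.
Tool frame: the origin (TCP) lies at the centre of the arm's flange, where the gripper is bolted on; the fingertips stand 191 mm ahead of it and the grasp point (between the pads) lies 172 mm ahead of it; z points along the fingers, x is the direction in which the jaws open and shut, and the axes are right-handed (so a half turn about z gives the same grasp; the last joint's range is limited). The gripper opens to 91 mm and grips with 3 to 60 N. Pads are 32 mm wide; open, the fingers measure 118 mm over their backs; the gripper's body (76 mm by 178 mm) begins 60 mm behind the grasp point.
Start: joints at [71.734, 18.312, 89.639, -0, 72.044, -1.146], TCP at [169.261, 549.521, 404.776] pointing down, gripper open.
Joint ranges: [-177.97, 177.97], [-48.28, 115.42], [12.27, 149.76], [-77.06, 257.06], [2.81, 150.46], [-146.56, 146.56]. Speed limits (degrees/s): [147.25, 147.25, 180, 180, 180, 180].

### API

Orientations are given as [roll, pitch, yaw] about the fixed x, y, z axes, in that order (R = Rz(yaw) Ry(pitch) Rx(roll)).
In Python, from workcell import telemetry, imaging, env gives the robot as it stands. The module is installed in compiled form; this text tells all that it offers.
- The arm moves only by the tool jog_arm, never from a script. Its argument "series" is a list of rows, each a list of 3 entries, a list of its own where there are three numbers: the shift along the world's x, y, z in mm, then the turn, a rotation vector about the world's x, y, z in rad, then the opening, from 0 (shut) to 1 (fully open). In form: [[[x, y, z], [ax, ay, az], jaw], ...]. A call has exactly 5 rows; each row is the pose to reach, as a shift and turn from the pose measured when the call began; what a row does not reach only later rows make up. A row lasts 1/12 s, in which the tool goes at most 41.7 mm and 7.16 degrees, less where a joint would pass 70% of its speed; a pose out of reach is approached as far as the arm can. A call with a gripper value outside its range is refused whole. The fingers move at their own pace and stop on an object; "squeeze" is the grip in N (left out, the last holds). Time passes only in rows, so rows that repeat a pose let the fingers close, or fill a call up. It gives the time, the measured TCP pose, the force and the opening at its end, in the units of the state.
- telemetry.state(): the state, without advancing time (a new reading comes with each control period).
- imaging.grab_frame(name): name is "scene" or "side" or "wrist"; returns a dict with "pixels" (384x512x3 uint8, red, green, blue), "fov_y" (degrees; the focal length in pixels is half the picture's height over the tangent of half this angle, whatever the lens; pixels are square), "cx", "cy" (the principal point, pixels), "R" (3x3) and "t" (3): a world point X has camera coordinates R X + t; the wrist camera has in their place "T_tool_cam" (4x4, takes a point from camera to tool coordinates, whose origin is the TCP and whose axes are the tool frame's). Camera axes: x right, y down, z forward; pixel columns grow to the right and rows downward; lengths in mm; the calibration is good to about 2 mm. The wrist camera is an equidistant fisheye: a pixel r from the principal point sees the ray r / f radians off the axis. A picture is of the moment at which its call begins: read the wrist's pose just before it. There is no depth.
- env.job_done(): hands the job in, once; it reports no verdict.
The state is a dict: "time_s": time; "qpos": joint angles; "qvel": joint speeds; "effort": joint torques, N m; "ee_pos": TCP position; "ee_rot": TCP orientation; "force": force on the tool from outside, world axes, zero at the start; "torque": the same for the moment, N m; "gripper_width": finger opening in mm.
Only numpy, scipy, OpenCV 4.12 (cv2) and the standard library are available. Lean on these libraries where they do the work, as an engineer would, in place of code of your own. Each camera call takes 0.05 s, during which the arm holds its last target.

## Working session

There is one attempt and no reset: what is moved stays moved. The work goes in short steps, Python scripts to look and compute and a tool call to move; the robot and the scene stay as the last step left them, time stands still between calls to the robot, and variables do not carry over. Pictures are saved under pics/ and viewed, and the job is handed in when it is done.

Besides the shell and the picture viewer there is one more tool, called after "Request:" as name([rows], argument=value, ...), one row to a line, values as JSON. jog_arm: Moves the arm, as the interface text tells. Its arguments: {"type":"object","properties":{"series":{"type":"array"},"squeeze":{"type":"number"}},"required":["series"]}

```bash
mkdir -p pics; cat > h.py <<'E'
import numpy as np, cv2
from workcell import telemetry, imaging, env
from scipy.spatial.transform import Rotation as Ro
def save(n,f=None):
    d=imaging.grab_frame(n); cv2.imwrite(f'pics/{f or n}.png',cv2.cvtColor(d['pixels'],cv2.COLOR_RGB2BGR)); return d
E
python3 - <<'E'
from h import *
import pickle
s=telemetry.state(); print(s)
D={}
for n in ['scene','side','wrist']:
    d=save(n,n+'0'); D[n]=d
    print(n,{k:v for k,v in d.items() if k!='pixels'})
D['state']=s
pickle.dump(D,open('d0.pkl','wb'))
E
```

```text
{'time_s': 0.0, 'qpos': array([ 7.17338603e+01,  1.83515433e+01,  8.97050300e+01,  1.08722789e-03,
        7.20426830e+01, -1.14657788e+00]), 'qvel': array([ 8.63003703e-03, -1.08345483e-02, -8.02560232e-03,  1.30185662e-02,
        2.23627188e-05, -7.69116974e-02]), 'effort': array([-1.62465796e-03, -4.12478650e+01, -2.31964481e+01,  7.23564718e-02,
        4.60922986e-02, -1.50880983e-04]), 'ee_pos': array([169.2145625 , 549.37268441, 403.93028613]), 'ee_rot': array([-1.79996980e+02,  9.92157513e-02,  7.28801047e+01]), 'force': array([ 0.40437775, -0.71620465,  0.50221947]), 'torque': array([-0.01925623,  0.01042831, -0.00594575]), 'gripper_width': 91.07483882479838}
scene {'fov_y': 50.66778224323683, 'cx': 258.271127220372, 'cy': 191.05870959945003, 'R': array([[-0.83520029,  0.54985564,  0.0099627 ],
       [ 0.45600586,  0.70254666, -0.54633949],
       [-0.30740711, -0.45175985, -0.83750457]]), 't': array([ 496.41271537, -237.12559925, 1710.50092861])}
side {'fov_y': 56.997528105703395, 'cx': 260.05963847073997, 'cy': 196.07572736256893, 'R': array([[ 0.97392258, -0.22574603,  0.02266132],
       [-0.10105654, -0.52105941, -0.84751676],
       [ 0.20313144,  0.82312564, -0.53028464]]), 't': array([-613.25474821,  140.9216877 , 1194.2001912 ])}
wrist {'fov_y': 65.70646984690485, 'cx': 253.74779388151313, 'cy': 189.3044794135082, 'T_tool_cam': array([[ 9.99999899e-01, -1.34427982e-04,  4.28549615e-04,
         2.27902834e-01],
       [ 2.89423551e-05,  9.71462320e-01,  2.37193928e-01,
        -6.70117321e+01],
       [-4.48205304e-04, -2.37193892e-01,  9.71462226e-01,
         2.02311774e+01],
       [ 0.00000000e+00,  0.00000000e+00,  0.00000000e+00,
         1.00000000e+00]])}
```

View pics/scene0.png

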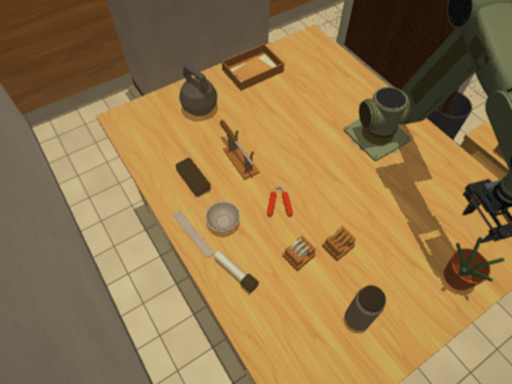

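View pics/side0.png

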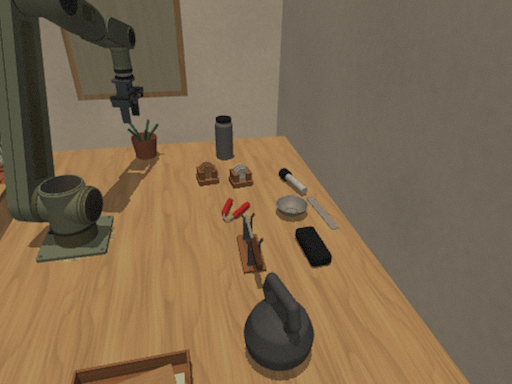

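View pics/wrist0.png

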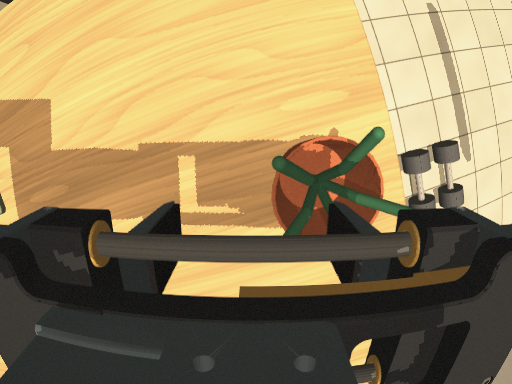

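The scene and side views show the stand near scene (240,155), with the handle end at (225,125). Grey plates are in the rack at scene (299,252) and cork discs at (340,242). The wrist view doesn't show either. I'll enlarge the crops.

```bash
python3 - <<'E'
import cv2
a=cv2.imread('pics/scene0.png');b=cv2.imread('pics/side0.png')
cv2.imwrite('pics/c1.png',cv2.resize(a[105:195,200:300],(800,720)[:2] if 0 else (660,594),interpolation=cv2.INTER_CUBIC))
cv2.imwrite('pics/c2.png',cv2.resize(a[215:285,270:370],(800,560),interpolation=cv2.INTER_CUBIC))
cv2.imwrite('pics/c3.png',cv2.resize(b[205:285,215:315],(750,600),interpolation=cv2.INTER_CUBIC))
cv2.imwrite('pics/c4.png',cv2.resize(b[150:200,180:270],(792,440),interpolation=cv2.INTER_CUBIC))
E
```

```text
(no output)
```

View pics/c1.png

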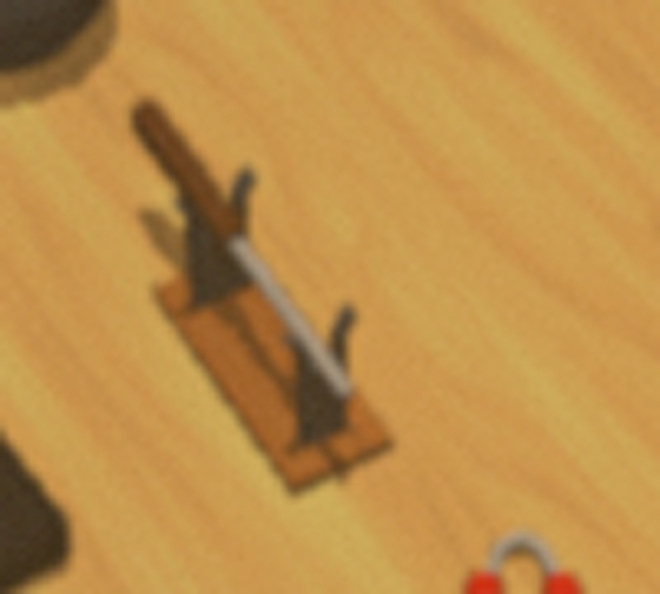

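View pics/c2.png

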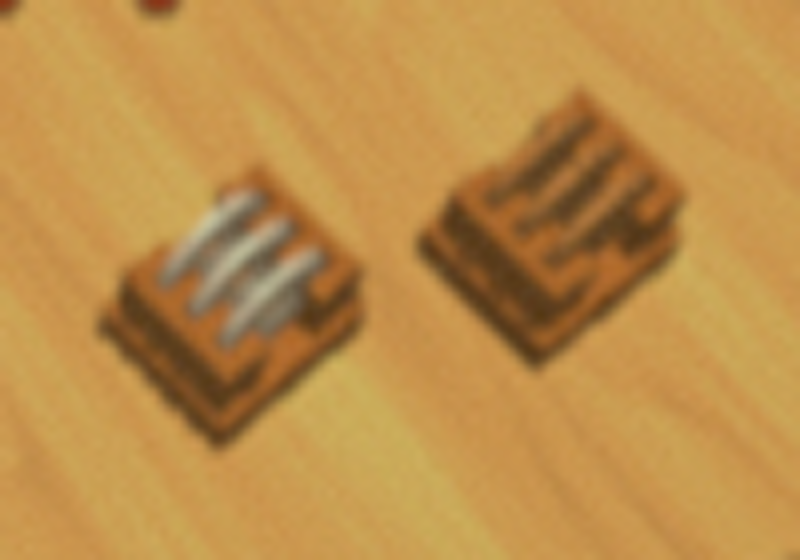

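View pics/c3.png

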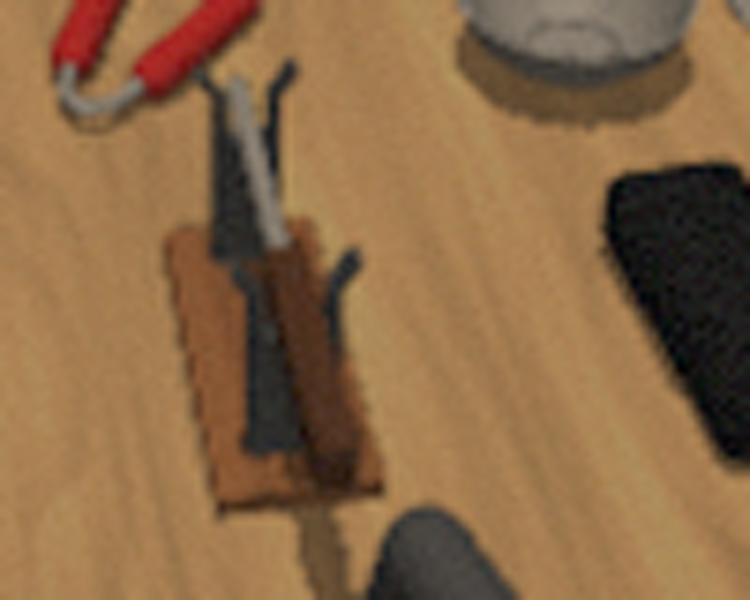

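View pics/c4.png

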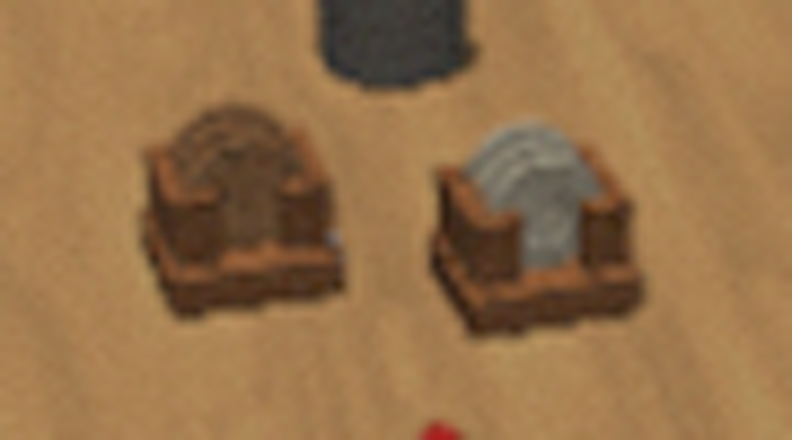

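```bash
cat >> h.py <<'E'
import pickle
from scipy.optimize import least_squares
def proj(d,X,pose=None):
    X=np.atleast_2d(X).astype(float)
    f=192/np.tan(np.radians(d['fov_y']/2))
    if 'R' in d:
        c=X@np.array(d['R']).T+d['t']; return np.c_[d['cx']+f*c[:,0]/c[:,2],d['cy']+f*c[:,1]/c[:,2]]
    p,rpy=pose; R=Ro.from_euler('xyz',rpy,degrees=True).as_matrix()
    tl=(X-p)@R; T=np.array(d['T_tool_cam']); c=(tl-T[:3,3])@T[:3,:3]
    r=np.hypot(c[:,0],c[:,1]); th=np.arctan2(r,c[:,2]); k=f*th/np.maximum(r,1e-9)
    return np.c_[d['cx']+k*c[:,0],d['cy']+k*c[:,1]]
def fit(obs,x0,z=0,loss='soft_l1'):
    # obs: list of (d,pose,local pts Nx3,pix Nx2,weight); returns x,y,yaw(deg)
    def res(v):
        c,s=np.cos(v[2]),np.sin(v[2]);o=[]
        for d,pose,L,P,w in obs:
            L=np.asarray(L,float);W=np.c_[v[0]+c*L[:,0]-s*L[:,1],v[1]+s*L[:,0]+c*L[:,1],L[:,2]]
            o.append(w*(proj(d,W,pose)-np.asarray(P)).ravel())
        return np.concatenate(o)
    r=least_squares(res,[x0[0],x0[1],np.radians(x0[2])],x_scale=[1,1,.01],loss=loss)
    return np.r_[r.x[:2],np.degrees(r.x[2])],res(r.x)
E
python3 - <<'E'
from h import *
D=pickle.load(open('d0.pkl','rb'))
S,W=D['scene'],D['side']
c1=lambda p:np.array(p)/6.6+[200,105]-.4
c3=lambda p:np.array(p)/7.5+[215,205]-.4
c2=lambda p:np.array(p)/8+[270,215]-.4
c4=lambda p:np.array(p)/8.8+[180,150]-.4
# stand
o=[(S,None,[[20,35,12],[195,35,12],[195,-35,12],[205,0,85],[75,0,85]],0,1)]
P=c1([[155,288],[292,485],[393,440],[347,392],[237,242]])
# scene image: which side is +y? test both
for sg in (1,-1):
  L=np.array(o[0][2],float);L[:,1]*=sg
  obs=[(S,None,L,P,1)]
  L2=np.array([[20,-35,12],[20,35,12],[195,35,12],[75,0,85],[205,0,85]],float)
  P2=c3([[380,490],[218,508],[166,238],[278,245],[236,85]])
  obs2=obs+[(W,None,L2,P2,1)]
  for y0 in (60,90,120):
    v,r=fit(obs2,[650,-80,y0]);print(sg,y0,v,np.abs(r).max(),r.round(1))
# plate rack: base corners z 25? foot top corners & bottom
L=np.array([[-38,44,0],[38,44,0],[38,-44,0]])
# scene
for name,Ps,Pw in (('plate',[[220,447],[360,320]],[[475,333],[640,305]]),('cork',[[537,368],[680,245]],[[183,318],[342,290]])):
  for cs in ([[38,44,0],[38,-44,0]],[[-38,44,0],[38,44,0]],[[38,-44,0],[38,44,0]]):
   for cw in ([[-38,44,0],[-38,-44,0]],):
    v,r=fit([(S,None,cs,c2(Ps),1),(W,None,cw,c4(Pw),1)],[650,300,90]);print(name,cs,v,r.round(1))
E
```

```text
1 60 [ 546.50016729 -305.58835297   87.19903756] 16.102427882551808 [ 13.9  -8.   14.8  -8.1 -16.1   6.   -0.1   0.1  -0.2  -0.4   1.1  -0.6
  -0.2  -0.4  -0.4  -0.6   0.7   2.9   0.   -0.3]
1 90 [ 546.50016423 -305.58835312   87.1990361 ] 16.102428460047093 [ 13.9  -8.   14.8  -8.1 -16.1   6.   -0.1   0.1  -0.2  -0.4   1.1  -0.6
  -0.2  -0.4  -0.4  -0.6   0.7   2.9   0.   -0.3]
1 120 [ 546.50013704 -305.588354     87.19902329] 16.102433448233 [ 13.9  -8.   14.8  -8.1 -16.1   6.   -0.1   0.1  -0.2  -0.4   1.1  -0.6
  -0.2  -0.4  -0.4  -0.6   0.7   2.9   0.   -0.3]
-1 60 [ 545.33277604 -303.44799919   86.83850131] 2.477790161087853 [-0.7 -1.2 -0.6 -0.4 -0.2 -0.9  0.2  0.5  0.3 -0.1  0.6 -1.  -0.7 -0.9
 -0.5 -1.   0.3  2.5 -0.1 -0.7]
-1 90 [ 545.33277617 -303.44799928   86.83850137] 2.4777901770235076 [-0.7 -1.2 -0.6 -0.4 -0.2 -0.9  0.2  0.5  0.3 -0.1  0.6 -1.  -0.7 -0.9
 -0.5 -1.   0.3  2.5 -0.1 -0.7]
-1 120 [ 545.33277576 -303.44799909   86.83850116] 2.4777901459639793 [-0.7 -1.2 -0.6 -0.4 -0.2 -0.9  0.2  0.5  0.3 -0.1  0.6 -1.  -0.7 -0.9
 -0.5 -1.   0.3  2.5 -0.1 -0.7]
plate [[38, 44, 0], [38, -44, 0]] [600.06583846 272.39748035 104.4146285 ] [ 19.6 -15.4 -13.9  18.3   0.    0.7  -0.1  -0.5]
plate [[-38, 44, 0], [38, 44, 0]] [604.59452789 271.29165694 106.36837478] [  0.8 -28.4   0.7   0.4   1.5   0.8   1.1  -0.7]
plate [[38, -44, 0], [38, 44, 0]] [602.03917364 263.41384077  99.67555058] [ 0.2  0.5  0.3  0.1 -0.2  1.5  0.5  1. ]
cork [[38, 44, 0], [38, -44, 0]] [456.38512825 299.18374153 180.48010097] [  0.9 -32.8  -0.9   1.1  15.2   0.4  -5.4  -6.2]
cork [[-38, 44, 0], [38, 44, 0]] [464.96807977 317.68239758 105.33305448] [  0.5 -27.9   0.3   0.3   0.2   0.2   1.3  -1.1]
cork [[38, -44, 0], [38, 44, 0]] [463.94563402 310.04967548  98.46539319] [ 0.5  0.3 -0.5  0.3 -1.3  0.7  0.7  0.5]
```

Request:
jog_arm([
  [[31,-26,0],[0,0,-0.08],1],
  [[62,-52,0],[0,0,-0.16],1],
  [[93,-78,0],[0,0,-0.24],1],
  [[124,-104,0],[0,0,-0.32],1],
  [[155,-130,0],[0,0,-0.4],1],
])

```text
time_s: 0.57
ee_pos: [325.2, 418.0, 403.9]
ee_rot: [180.0, 0.1, 49.8]
force: [-0.3, -0.2, -0.3]
gripper_width: 91.3
```

Request:
jog_arm([
  [[31,-26,0],[0,0,-0.08],1],
  [[62,-52,0],[0,0,-0.16],1],
  [[93,-78,0],[0,0,-0.24],1],
  [[124,-104,0],[0,0,-0.32],1],
  [[155,-130,0],[0,0,-0.4],1],
])

```text
time_s: 0.98
ee_pos: [481.4, 286.4, 403.8]
ee_rot: [-180.0, 0.1, 26.6]
force: [-0.0, 0.4, -0.4]
gripper_width: 91.3
```

```bash
python3 - <<'E'
from h import *
s=telemetry.state(); print(s['time_s'],s['ee_pos'],s['ee_rot'],s['qvel'].round(1))
D=pickle.load(open('d0.pkl','rb'))
S=D['scene']
f=192/np.tan(np.radians(S['fov_y']/2));R=np.array(S['R']);C=-R.T@S['t']
for n,p,z in (('kettle',(205,118),0),('kettlebody',(199,100),70),('case',(193,177),20),('grip',(280,203),10),('shaker',(362,325),0)):
    r=R.T@[(p[0]-S['cx'])/f,(p[1]-S['cy'])/f,1]; print(n,C+r*(z-C[2])/r[2])
E
```

```text
0.9833 [481.36453706 286.35760648 403.76687814] [-1.79996022e+02  1.16326720e-01  2.66202494e+01] [-47.3  13.4 -19.3   0.3   5.2   7.3]
kettle [ 557.92643339 -474.15978595    0.        ]
kettlebody [ 555.25198737 -516.36628503   70.        ]
case [ 754.35690622 -213.44748532   20.        ]
grip [537.09889235  59.96361116  10.        ]
shaker [575.015019   565.25463205   0.        ]
```

Request:
jog_arm([
  [[30,-25,0],[0,0,-0.08],1],
  [[60,-50,-5],[0,0,-0.16],1],
  [[90,-75,-10],[0,0,-0.24],1],
  [[119,-96,-15],[0,0,-0.29],1],
  [[119,-96,-15],[0,0,-0.29],1],
])

```text
time_s: 1.4
ee_pos: [604.4, 186.3, 386.6]
ee_rot: [179.8, 0.1, 9.6]
force: [0.3, -0.7, -0.7]
gripper_width: 90.8
```

```bash
python3 - <<'E'
from h import *
s=telemetry.state(); print(s['time_s'],s['ee_pos'],s['ee_rot'],s['qvel'].round(1))
d=save('wrist','w1');pickle.dump((d,(s['ee_pos'],s['ee_rot'])),open('w1.pkl','wb'))
print(proj(d,[[602,263,85]],(s['ee_pos'],s['ee_rot'])))
E
```

```text
1.4 [604.41507131 186.29874669 386.59283366] [1.79844737e+02 1.05799844e-01 9.62582262e+00] [ 3.7 -2.6  3.4  4.   3.  -0.4]
[[265.92834348 107.73585749]]
```

View pics/w1.png

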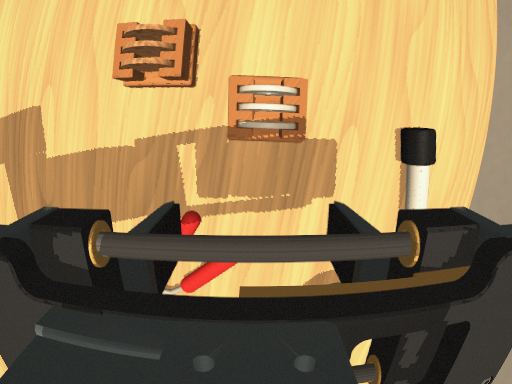

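The plate rack is clear of the gripper, at about (268,108), with the cork rack at (155,52). I'll zoom in on a fresh, settled frame.

```bash
python3 - <<'E'
from h import *
s=telemetry.state(); print(s['ee_pos'],s['ee_rot'],s['qvel'].round(1))
d=save('wrist','w2');pickle.dump((d,(s['ee_pos'],s['ee_rot'])),open('w2.pkl','wb'))
a=cv2.imread('pics/w2.png')
cv2.imwrite('pics/w2c.png',cv2.resize(a[65:150,215:320],(735,595),interpolation=cv2.INTER_CUBIC))
E
```

```text
[602.39429667 188.05065835 387.02919042] [179.96665227   0.23089273   9.76615746] [ 3.  -2.1  2.   1.8  1.2 -0.1]
```

View pics/w2c.png

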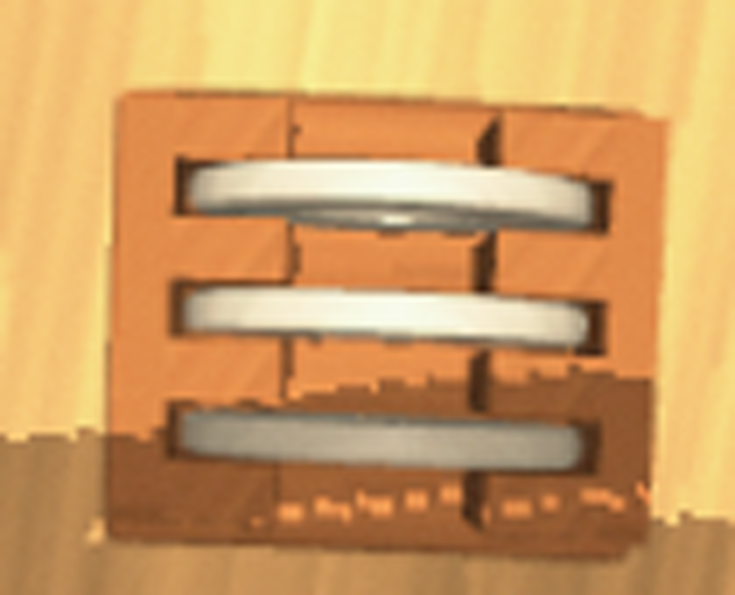

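```bash
python3 - <<'E'
from h import *
d,p=pickle.load(open('w2.pkl','rb')); print(p)
D=pickle.load(open('d0.pkl','rb'))
cv=lambda q:np.array(q)/7+[215,65]-.43
L=[];P=[]
for x,l,m,r in ((18,(188,185),(392,183),(597,205)),(0,(182,310),(386,313),(590,327)),(-18,(177,432),(380,438),(583,450))):
    L+=[[x,30,57],[x,0,85],[x,-30,57]];P+=[l,m,r]
v,r=fit([(d,p,L,cv(P),1)],[602,263,99]);print(v,(r*7).reshape(-1,2).round(0).tolist())
c2=lambda p:np.array(p)/8+[270,215]-.4
c4=lambda p:np.array(p)/8.8+[180,150]-.4
v2,r2=fit([(d,p,L,cv(P),1),(D['scene'],None,[[38,-44,0],[38,44,0]],c2([[220,447],[360,320]]),1),(D['side'],None,[[-38,44,0],[-38,-44,0]],c4([[475,333],[640,305]]),1)],[602,263,99]);print(v2,r2.round(1))
E
```

```text
(array([602.39429667, 188.05065835, 387.02919042]), array([179.96665227,   0.23089273,   9.76615746]))
[603.80180462 264.94474729  97.58121424] [[-3.0, 4.0], [7.0, -4.0], [-6.0, 3.0], [-2.0, -1.0], [8.0, -2.0], [-5.0, 1.0], [-1.0, -2.0], [8.0, 6.0], [-4.0, -2.0]]
[603.73191967 264.92470266  97.80304763] [-0.6  0.6  0.9 -0.6 -1.   0.4 -0.3 -0.   1.1 -0.3 -0.7  0.  -0.2 -0.2
  1.2  0.8 -0.5 -0.4 -0.5  1.   0.2  1.2 -0.2  1.2  0.6  1. ]
```

Request:
jog_arm([
  [[-4,-41,0],[0,0,-0.03],1],
  [[-8,-82,0],[0,0,-0.06],1],
  [[-12,-123,0],[0,0,-0.09],1],
  [[-16,-164,0],[0,0,-0.12],1],
  [[-20,-205,0],[0,0,-0.15],1],
])

```text
time_s: 1.92
ee_pos: [579.8, -15.8, 388.0]
ee_rot: [-180.0, 0.2, 1.4]
force: [1.3, -0.3, -0.0]
gripper_width: 91.3
```

Request:
jog_arm([
  [[-4,-41,0],[0,0,-0.02],1],
  [[-8,-82,0],[0,0,-0.04],1],
  [[-12,-123,0],[0,0,-0.06],1],
  [[-18,-164,0],[0,0,-0.07],1],
  [[-24,-205,0],[0,0,-0.07],1],
])

```text
time_s: 2.33
ee_pos: [555.0, -221.0, 388.5]
ee_rot: [-179.9, 0.2, -2.5]
force: [0.9, 0.5, -0.1]
gripper_width: 91.1
```

Request:
jog_arm([
  [[-6,-37,-5],[0,0,0],1],
  [[-8,-70,-10],[0,0,0],1],
  [[-8,-78,-15],[0,0,0],1],
  [[-8,-78,-20],[0,0,0],1],
  [[-8,-78,-20],[0,0,0],1],
])

```text
time_s: 2.75
ee_pos: [546.8, -297.5, 367.3]
ee_rot: [-179.8, 0.4, -2.5]
force: [0.7, -0.3, -0.0]
gripper_width: 91.3
```

```bash
python3 - <<'E'
from h import *
s=telemetry.state(); print(s['time_s'],s['ee_pos'],s['ee_rot'],s['qvel'].round(1))
d=save('wrist','w3');pickle.dump((d,(s['ee_pos'],s['ee_rot'])),open('w3.pkl','wb'))
E
```

```text
2.75 [ 546.7749768  -297.53931533  367.28335385] [-179.79685095    0.35599396   -2.48845401] [ 1.4 -0.7 -0.4  0.   0.9 -0. ]
```

View pics/w3.png

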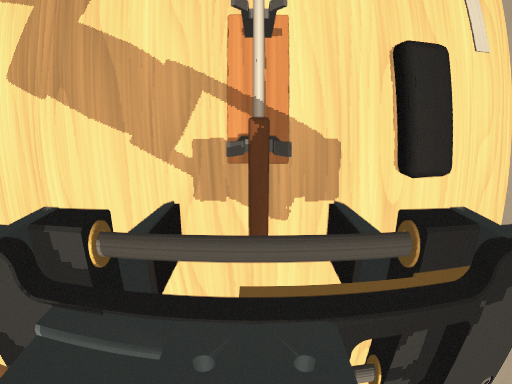

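```bash
python3 - <<'E'
import cv2
a=cv2.imread('pics/w3.png')
b=cv2.resize(a[0:240,215:305],None,fx=2.5,fy=2.5,interpolation=cv2.INTER_CUBIC)
b=__import__('numpy').hstack([cv2.resize(a[0:120,215:305],None,fx=4.4,fy=4.4,interpolation=cv2.INTER_CUBIC),cv2.resize(a[100:220,215:305],None,fx=4.4,fy=4.4,interpolation=cv2.INTER_CUBIC)])
cv2.imwrite('pics/w3c.png',b);print(b.shape)
E
```

```text
(528, 792, 3)
```

View pics/w3c.png

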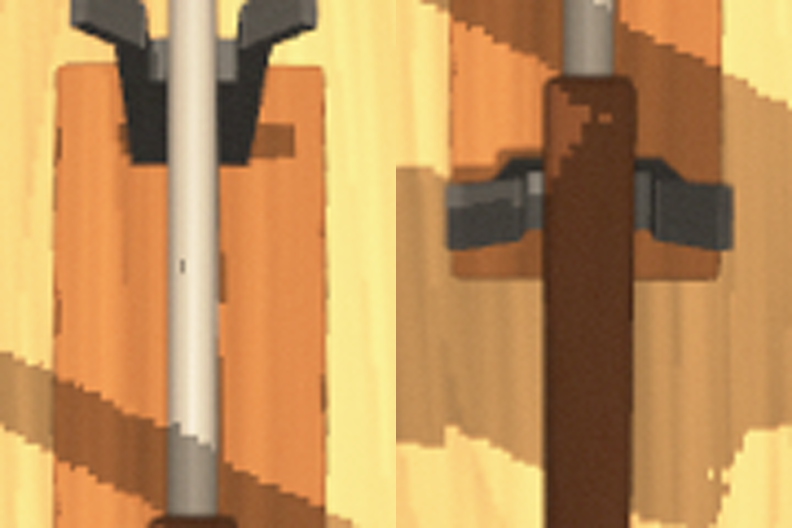

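```bash
python3 - <<'E'
from h import *
d,p=pickle.load(open('w3.pkl','rb')); D=pickle.load(open('d0.pkl','rb'))
A=lambda q:np.array(q)/4.4+[215,0]-.4
B=lambda q:(np.array(q)-[396,0])/4.4+[215,100]-.4
L=[[195,35,12],[195,-35,12],[20,35,12],[20,-35,12],[75,9,96],[75,-9,96]]
P=np.r_[A([[56,66],[326,66]]),B([[451,278],[721,278],[545,80],[636,80]])]
v,r=fit([(d,p,L,P,1)],[545,-303,87]);print('stand',v,(r*4.4).reshape(-1,2).round(0).tolist())
# bar line: lateral at several points
def pr(v,L):
    c,s=np.cos(np.radians(v[2])),np.sin(np.radians(v[2]));L=np.array(L,float)
    return proj(d,np.c_[v[0]+c*L[:,0]-s*L[:,1],v[1]+s*L[:,0]+c*L[:,1],L[:,2]],p)
print(pr(v,[[100,0,90],[150,0,90],[75,0,96],[40,9,96],[40,-9,96],[10,9,96],[10,-9,96]]).round(1))
print(A([[193,400],[193,200],[192,20]]),B([[545,300],[633,300],[545,500],[632,500]]))
E
```

```text
stand [ 548.51471279 -302.39966141   87.45168803] [[-0.0, 1.0], [0.0, 3.0], [0.0, 9.0], [-0.0, 9.0], [-2.0, -11.0], [2.0, -11.0]]
[[258.8  86.6]
 [258.8  31.4]
 [258.8 115.3]
 [248.1 156.5]
 [269.3 156.6]
 [248.2 190.8]
 [268.9 190.8]]
[[258.46363636  90.50909091]
 [258.46363636  45.05454545]
 [258.23636364   4.14545455]] [[248.46363636 167.78181818]
 [268.46363636 167.78181818]
 [248.46363636 213.23636364]
 [268.23636364 213.23636364]]
```

```bash
cat >> h.py <<'E'
def gp(s=None):
    s=s or telemetry.state(); R=Ro.from_euler('xyz',s['ee_rot'],degrees=True)
    return np.array(s['ee_pos'])+R.apply([0,0,172]),R
def delta(g,yaw,tilt=0.):
    """shift+rotvec so grasp point goes to g with tool down, tool x at yaw deg"""
    s=telemetry.state(); R=Ro.from_euler('xyz',s['ee_rot'],degrees=True)
    Rt=Ro.from_euler('xyz',[180+tilt,0,yaw],degrees=True)
    t=np.array(g)-Rt.apply([0,0,172])
    return (t-s['ee_pos']).round(1),(Rt*R.inv()).as_rotvec().round(4)
E
python3 - <<'E'
from h import *
s=telemetry.state();print(s['ee_pos'],s['ee_rot'],gp(s)[0]);print(delta([548.5,-302.4,85],-2.5))
E
```

```text
[ 547.02449554 -297.04516929  367.91896553] [-179.82608955    0.31335786   -2.42541275] [ 546.10675101 -296.48375599  195.92233021]
(array([   1.5,   -5.4, -110.9]), array([-0.0033, -0.0053, -0.0013]))
```

Request:
jog_arm([
  [[1,-3,-25],[-0.003,-0.005,0],1],
  [[1.5,-5.4,-50],[-0.003,-0.005,0],1],
  [[1.5,-5.4,-75],[-0.003,-0.005,0],1],
  [[1.5,-5.4,-95],[-0.003,-0.005,0],1],
  [[1.5,-5.4,-105],[-0.003,-0.005,0],1],
])

```text
time_s: 3.22
ee_pos: [548.4, -299.8, 260.8]
ee_rot: [-179.8, 0.2, -2.3]
force: [0.1, 0.2, -0.4]
gripper_width: 91.1
```

```bash
python3 - <<'E'
from h import *
save('wrist','w4')
s=telemetry.state();print(s['time_s'],s['ee_pos'],s['ee_rot'],gp(s)[0],s['force']);print(delta([548.5,-302.4,85],-2.5))
E
```

```text
3.2667 [ 548.22454996 -299.99178507  259.80803916] [-179.80787508    0.31470028   -2.28181736] [ 547.30355265 -299.3778776    87.81160058] [-0.57263255 -0.13809531 -0.69273261]
(array([ 0.3, -2.4, -2.8]), array([-0.0036, -0.0053, -0.0038]))
```

View pics/w4.png

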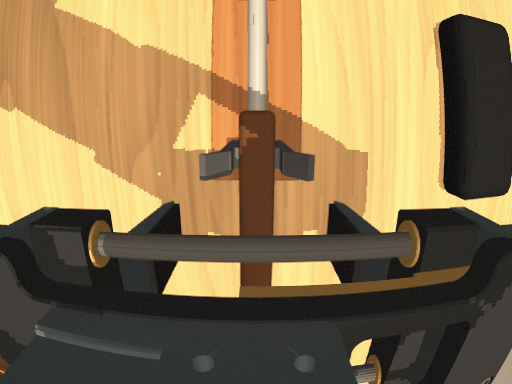

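Request:
jog_arm([
  [[0.3,-2.4,-2.8],[-0.003,-0.005,-0.003],1],
  [[0.3,-2.4,-2.8],[-0.003,-0.005,-0.003],0.4],
  [[0.3,-2.4,-2.8],[-0.003,-0.005,-0.003],0.1],
  [[0.3,-2.4,-2.8],[-0.003,-0.005,-0.003],0.05],
  [[0.3,-2.4,-2.8],[-0.003,-0.005,-0.003],0.05],
], squeeze=60)

```text
time_s: 3.68
ee_pos: [548.8, -302.5, 258.2]
ee_rot: [180.0, -0.1, -2.5]
force: [0.4, -0.3, 0.3]
gripper_width: 67.3
```

Request:
jog_arm([
  [[0,0,0],[0,0,0],0],
  [[0,0,0],[0,0,0],0],
  [[0,0,0],[0,0,0],0],
  [[0,0,0],[0,0,0],0],
  [[0,0,0],[0,0,0],0],
], squeeze=60)

```text
time_s: 4.1
ee_pos: [548.8, -302.6, 258.2]
ee_rot: [180.0, -0.1, -2.5]
force: [-0.2, 0.6, -0.7]
gripper_width: 33.7
```

```bash
python3 - <<'E'
from h import *
save('wrist','w5')
s=telemetry.state();print(s)
print(gp(s)[0],gp(s)[1].apply([1,0,0]))
E
```

```text
{'time_s': 4.15, 'qpos': array([-2.99262664e+01,  2.96535053e+01,  9.39166722e+01,  2.61537604e-02,
        5.63456307e+01, -2.74763102e+01]), 'qvel': array([-0.0296186 ,  0.13793864, -0.03413882, -0.01633945, -0.06276537,
        0.05626759]), 'effort': array([-5.30722420e-03, -4.83075857e+01, -1.99063379e+01,  4.44055733e-02,
        6.13923557e-02,  3.34264514e-04]), 'ee_pos': array([ 548.75107275, -302.54798047,  258.15173401]), 'ee_rot': array([ 1.79980490e+02, -8.47469045e-02, -2.46441973e+00]), 'force': array([-0.07220341, -0.35138327, -0.525066  ]), 'torque': array([-0.06734981,  0.01452982, -0.00414604]), 'gripper_width': 30.118776444517085}
[ 549.00272634 -302.61743333   86.15193213] [ 0.99907402 -0.04299893  0.00147911]
```

View pics/w5.png

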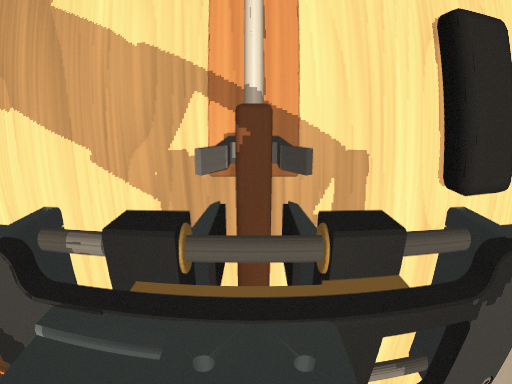

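Request:
jog_arm([
  [[0,0,-1],[0,0,0],0],
  [[0,0,-1],[0,0,0],0],
  [[0,0,-1],[0,0,0],0],
  [[0,0,-1],[0,0,0],0],
  [[0,0,-1],[0,0,0],0],
], squeeze=60)

```text
time_s: 4.57
ee_pos: [548.7, -302.5, 257.0]
ee_rot: [180.0, -0.1, -2.5]
force: [0.0, -1.0, -1.1]
gripper_width: 18.0
```

```bash
python3 - <<'E'
from h import *
d=save('wrist','w6')
s=telemetry.state();print(s['time_s'],s['gripper_width'],s['force'],s['torque'])
print(gp(s)[0],s['ee_rot']);pickle.dump((d,(s['ee_pos'],s['ee_rot'])),open('w6.pkl','wb'))
E
```

```text
4.6167 17.641933358444724 [ 0.7854067   0.44599476 -0.87682728] [-0.19005556  0.07427923 -0.04903917]
[ 548.95873001 -302.55596116   85.02040162] [ 1.79985835e+02 -7.12777608e-02 -2.45843252e+00]
```

View pics/w6.png

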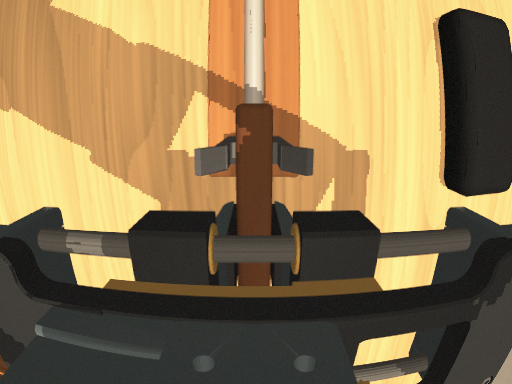

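Request:
jog_arm([
  [[0,0,4],[0,0,0],0],
  [[0,0,12],[0,0,0],0],
  [[0,0,24],[0,0,0],0],
  [[0,0,40],[0,0,0],0],
  [[0,0,60],[0,0,0],0],
])

```text
time_s: 5.03
ee_pos: [548.5, -302.4, 317.3]
ee_rot: [-180.0, 0.0, -2.5]
force: [-0.0, -0.1, -1.0]
gripper_width: 17.9
```

```bash
python3 - <<'E'
from h import *
d=save('wrist','w7')
s=telemetry.state();print(s['time_s'],s['gripper_width'],s['force'],s['torque'],s['ee_pos'],s['ee_rot'])
print(delta([630,140,220],7.7))
E
```

```text
5.0833 18.07046858390469 [ 1.43442992 -0.30565738  2.2842226 ] [-0.24450718 -0.03662096 -0.06384442] [ 549.51046503 -302.95404701  322.51220561] [179.79017768  -0.44547463  -2.45522293]
(array([ 80.5, 443. ,  69.5]), array([0.0033, 0.0079, 0.1773]))
```

View pics/w7.png

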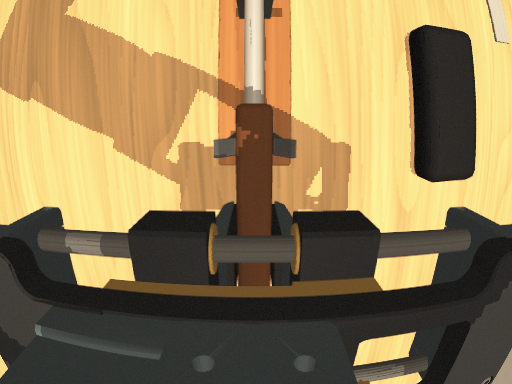

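Request:
jog_arm([
  [[3,15,10],[0,0,0.01],0],
  [[9,48,20],[0,0,0.02],0],
  [[16,86,30],[0,0,0.04],0],
  [[23,124,40],[0,0,0.06],0],
  [[30,162,50],[0,0.004,0.07],0],
])

```text
time_s: 5.5
ee_pos: [579.2, -138.7, 373.2]
ee_rot: [179.8, -0.2, 1.6]
force: [1.4, -0.2, -1.8]
gripper_width: 17.7
```

Request:
jog_arm([
  [[7,38,5],[0,0,0.015],0],
  [[14,76,10],[0,0,0.03],0],
  [[21,114,15],[0,0,0.05],0],
  [[28,152,18],[0,0,0.07],0],
  [[35,190,20],[0,0,0.09],0],
])

```text
time_s: 5.92
ee_pos: [613.8, 54.0, 394.0]
ee_rot: [179.8, -0.3, 6.8]
force: [-0.3, -0.1, -0.4]
gripper_width: 17.5
```

```bash
python3 - <<'E'
from h import *
s=telemetry.state();print(s['time_s'],s['force'],s['ee_pos'],s['ee_rot'])
print(delta([630,140,220],7.7))
E
```

```text
5.9167 [-0.32108316 -0.06976524 -0.40616106] [613.80683798  54.01548561 394.00288247] [179.83064015  -0.25288125   6.8383071 ]
(array([16.2, 86. , -2. ]), array([0.0024, 0.0048, 0.015 ]))
```

Request:
jog_arm([
  [[7,36,0],[0.002,0.005,0.015],0],
  [[13,65,0],[0.002,0.005,0.015],0],
  [[16,80,0],[0.002,0.005,0.015],0],
  [[16,86,0],[0.002,0.005,0.015],0],
  [[16,86,0],[0.002,0.005,0.015],0],
])

```text
time_s: 6.33
ee_pos: [629.4, 141.2, 393.7]
ee_rot: [180.0, 0.1, 7.8]
force: [-0.7, 0.0, -1.7]
gripper_width: 17.8
```

```bash
python3 - <<'E'
from h import *
s=telemetry.state();print(s['time_s'],s['ee_pos'],s['ee_rot'],s['qvel'].round(1))
d=save('wrist','w8')
s=telemetry.state();print(s['time_s'],s['ee_pos'],s['ee_rot'],s['qvel'].round(1))
d=save('wrist','w8');pickle.dump((d,(s['ee_pos'],s['ee_rot'])),open('w8.pkl','wb'))
a=cv2.imread('pics/w8.png');cv2.imwrite('pics/w8c.png',cv2.resize(a[0:150,190:330],(700,750),interpolation=cv2.INTER_CUBIC)[:600])
E
```

```text
6.3333 [629.39925573 141.16558371 393.69862456] [1.79957676e+02 7.52853704e-02 7.82142498e+00] [-2.6 -0.7  0.9 -1.3  0.1 -0.7]
6.3833 [629.42031855 139.84922235 393.79977269] [1.79919008e+02 7.77950641e-02 7.74212562e+00] [-1.8 -0.5  0.4 -0.3  0.  -0.1]
```

View pics/w8c.png

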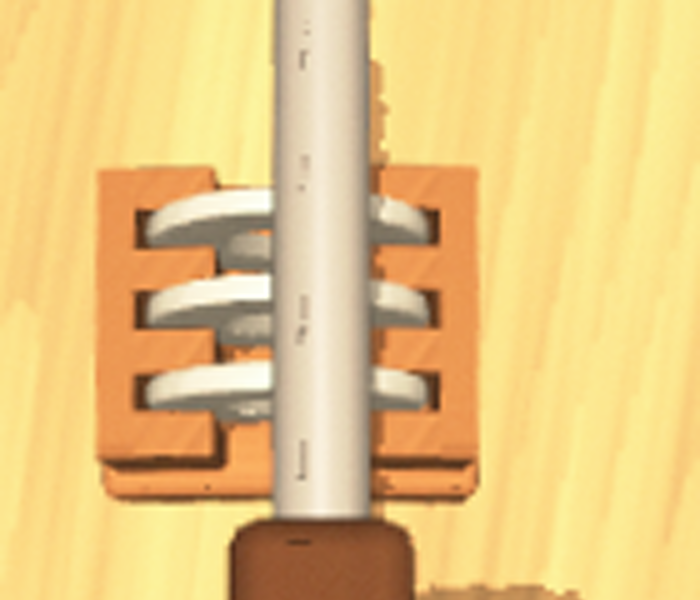

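```bash
python3 - <<'E'
from h import *
d,p=pickle.load(open('w8.pkl','rb')); d2,p2=pickle.load(open('w2.pkl','rb'))
cv=lambda q:np.array(q)/5+[190,0]-.4
L=[];P=[]
for x,l,r in ((18,(146,226),(431,226)),(0,(147,308),(430,307)),(-18,(146,391),(430,390))):
    L+=[[x,30,57],[x,-30,57]];P+=[l,r]
L+=[[0,44,61],[0,-44,61]];P+=[(98,311),(479,311)]
v,r=fit([(d,p,L,cv(P),1)],[602,263,99]);print(v,(r*5).reshape(-1,2).round(0).tolist())
# rod where: fit bar in tool frame: rod axis at bar x; rod pixels col at rows
R=Ro.from_euler('xyz',p[1],degrees=True)
for dx in (0,1,2):
  X=[p[0]+R.apply([dx,-x,172]) for x in (75,90,110)]
  print(dx,(proj(d,X,p)*1).round(1), )
print(cv([[321.5,520],[321.5,300],[321.5,20]]))
u=np.array([np.cos(np.radians(v[2])),np.sin(np.radians(v[2]))])
for a in (-265,-235,-135): print(a,v[:2]+a*u)
E
```

```text
[604.49908799 265.80014854  97.49604265] [[1.0, 3.0], [-0.0, 2.0], [-1.0, 1.0], [1.0, 1.0], [-1.0, -0.0], [0.0, 0.0], [-20.0, -3.0], [20.0, -4.0]]
0 [[254.7 102.3]
 [254.7  73.2]
 [254.7  35.9]]
1 [[256.6 102.3]
 [256.7  73.2]
 [256.6  35.9]]
2 [[258.6 102.3]
 [258.6  73.2]
 [258.6  35.9]]
[[253.9 103.6]
 [253.9  59.6]
 [253.9   3.6]]
-265 [639.07038218   3.06487185]
-235 [635.15665077  32.80848807]
-135 [622.11087937 131.9538755 ]
```

Request:
jog_arm([
  [[1,-20,-10],[0,0,0],0],
  [[4,-55,-25],[0,0,-0.002],0],
  [[7,-92,-40],[0,0,-0.004],0],
  [[9.5,-125,-55],[0,0,-0.004],0],
  [[9.5,-137,-70],[0,0,-0.004],0],
])

```text
time_s: 6.85
ee_pos: [638.5, -4.0, 323.6]
ee_rot: [179.8, 0.1, 7.2]
force: [1.0, 0.9, -0.4]
gripper_width: 18.2
```

```bash
python3 - <<'E'
from h import *
s=telemetry.state();print(s['time_s'],s['force'],s['ee_pos'],s['ee_rot'])
print(delta([639.1,3.1,55],7.5))
E
```

```text
6.85 [ 0.99670071  0.86099224 -0.44535986] [638.49427173  -3.989628   323.61172129] [1.79756496e+02 6.23837347e-02 7.15119062e+00]
(array([  0.6,   7.1, -96.6]), array([ 0.0044, -0.0005,  0.0061]))
```

Request:
jog_arm([
  [[0.6,4,-25],[0.004,0,0.006],0],
  [[0.6,5,-55],[0.004,0,0.006],0],
  [[0.6,5,-80],[0.004,0,0.006],0],
  [[0.6,5,-94],[0.004,0,0.006],0],
  [[0.6,5,-96.6],[0.004,0,0.006],0],
])

```text
time_s: 7.27
ee_pos: [637.5, -1.1, 223.9]
ee_rot: [-180.0, 0.4, 7.3]
force: [0.9, 0.5, -0.4]
gripper_width: 17.4
```

```bash
python3 - <<'E'
from h import *
d=save('scene','s1');d2=save('side','sd1')
s=telemetry.state();print(s['time_s'],s['force'],s['ee_pos'],s['ee_rot'],s['qvel'].round(1))
g,R=gp(s);print(g,delta([639.1,3.1,55],7.5),delta([622.1,132,55],7.5))
a=cv2.imread('pics/s1.png')[185:285,240:360];b=cv2.imread('pics/sd1.png')[140:230,190:290]
for n,im,dd,o in (('a',a,d,(240,185)),('b',b,d2,(190,140))):
    im=cv2.resize(im,None,fx=5,fy=5,interpolation=cv2.INTER_CUBIC)
    cv2.imwrite(f'pics/s1{n}.png',im)
X=[g+R.apply([0,-x,0]) for x in (75,205)]
print(proj(d,X),proj(d2,X))
E
```

```text
7.3667 [ 1.35898825 -0.02298771 -0.17713551] [ 6.38814096e+02 -4.78953054e-01  2.26826929e+02] [1.79978951e+02 1.00587207e-01 7.38615535e+00] [ 0.6 -1.5 -2.1  0.1  0.1  0.1]
[ 6.38522766e+02 -5.80437111e-01  5.48272058e+01] (array([0.3, 3.6, 0.2]), array([ 0.0006, -0.0017,  0.002 ])) (array([-16.7, 132.5,   0.2]), array([ 0.0006, -0.0017,  0.002 ]))
[[261.73877487 211.23997717]
 [286.71846689 236.3132135 ]] [[255.82973477 194.10923075]
 [245.10871839 178.35630001]]
```

View pics/s1a.png

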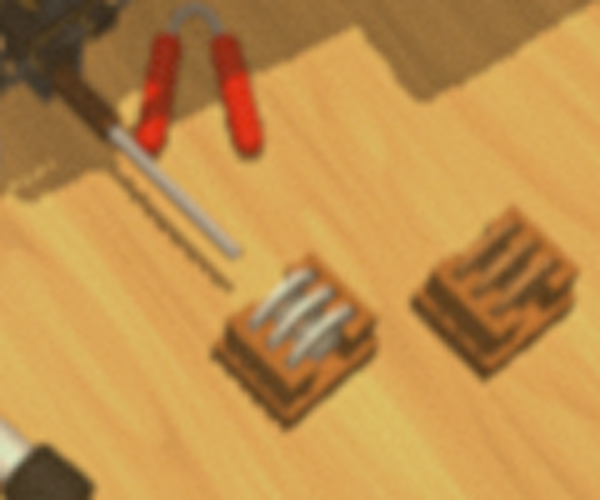

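View pics/s1b.png

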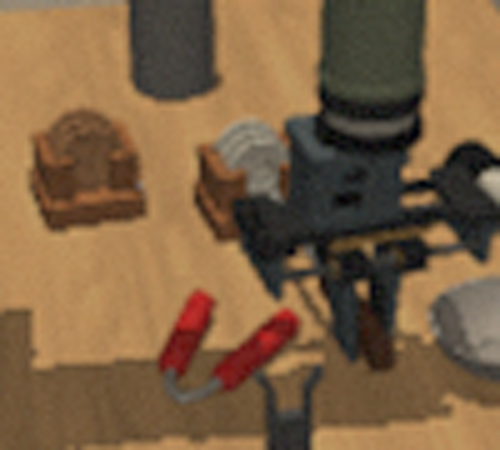

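Request:
jog_arm([
  [[-1,10,0.2],[0,-0.001,0.002],0],
  [[-3,22,0.2],[0,-0.001,0.002],0],
  [[-4.6,36,0.2],[0,-0.001,0.002],0],
  [[-6.4,50,0.2],[0,-0.001,0.002],0],
  [[-8.3,65,0.2],[0,-0.001,0.002],0],
])

```text
time_s: 7.78
ee_pos: [630.2, 66.5, 227.8]
ee_rot: [180.0, -0.0, 7.5]
force: [0.4, 0.2, -1.7]
gripper_width: 17.6
```

```bash
python3 - <<'E'
from h import *
s=telemetry.state();print(s['time_s'],s['force'],s['torque'])
d=save('scene','s2')
s=telemetry.state();print(s['time_s'],s['force'],s['torque'],s['ee_pos'],s['ee_rot'])
print(gp(s)[0],delta([622.1,132,55],7.5))
a=cv2.imread('pics/s2.png')[185:285,240:360]
cv2.imwrite(f'pics/s2a.png',cv2.resize(a,None,fx=6,fy=6,interpolation=cv2.INTER_CUBIC))
E
```

```text
7.7833 [ 0.38311701  0.20318268 -1.74134511] [-0.14613714  0.01831004  0.02295717]
7.8333 [-0.72869226  2.33529706 -1.03518187] [-0.04677108  0.01716004 -0.00527185] [629.83326998  69.07344779 227.53697731] [-1.79909344e+02  1.14863895e-02  7.62187894e+00]
[629.76299685  69.33861593  55.53719607] (array([-7.7, 62.9, -0.5]), array([-0.0015, -0.0004, -0.0021]))
```

View pics/s2a.png

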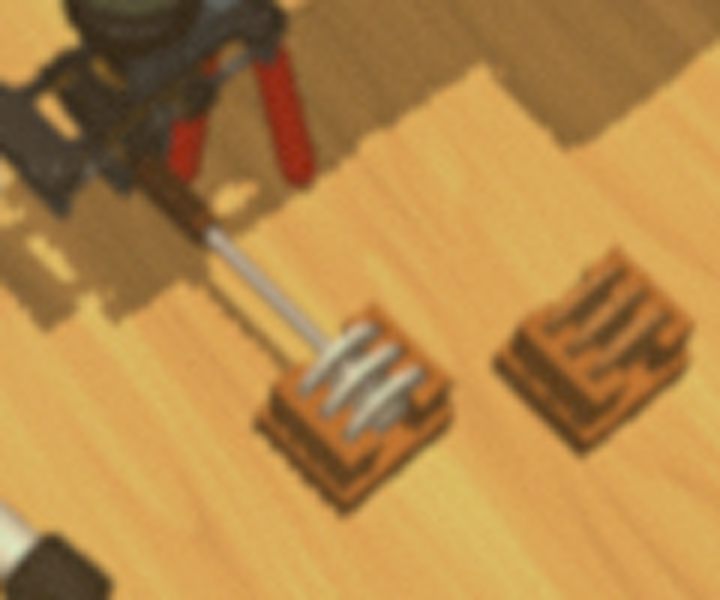

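Request:
jog_arm([
  [[-1,8,-0.5],[-0.001,0,-0.002],0],
  [[-2,17,-0.5],[-0.001,0,-0.002],0],
  [[-3.3,27,-0.5],[-0.001,0,-0.002],0],
  [[-4.6,37,-0.5],[-0.001,0,-0.002],0],
  [[-5.8,47,-0.5],[-0.001,0,-0.002],0],
])

```text
time_s: 8.25
ee_pos: [623.9, 117.0, 227.0]
ee_rot: [-180.0, 0.0, 7.5]
force: [0.2, -0.5, -1.2]
gripper_width: 17.5
```

```bash
python3 - <<'E'
from h import *
s=telemetry.state();print(s['time_s'],s['force'],s['torque'])
d=save('scene','s3')
s=telemetry.state();print(s['time_s'],s['force'],s['torque'],s['ee_pos'],s['ee_rot'])
print(gp(s)[0],delta([622.1,132,55],7.5))
a=cv2.imread('pics/s3.png')[185:285,240:360]
cv2.imwrite(f'pics/s3a.png',cv2.resize(a,None,fx=6,fy=6,interpolation=cv2.INTER_CUBIC))
E
```

```text
8.25 [ 0.17803086 -0.53281196 -1.20465209] [-0.20974788  0.02567832  0.00952331]
8.3 [-0.01269452  1.07768053 -1.14051185] [-0.12753524 -0.00145248  0.03327058] [623.6858929  118.58049491 227.00814967] [-1.79893533e+02  1.82291057e-02  7.54919153e+00]
[623.58965459 118.89014559  55.00845533] (array([-1.6, 13.4, -0. ]), array([-0.0018, -0.0006, -0.0009]))
```

View pics/s3a.png

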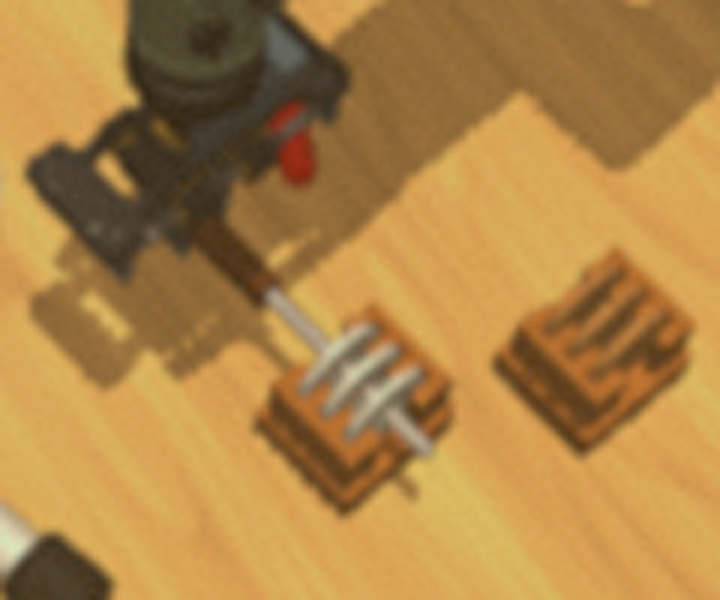

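Request:
jog_arm([
  [[-1,8,0],[-0.002,0,0],0],
  [[-2,16,0],[-0.002,0,0],0],
  [[-2.9,24,0],[-0.002,0,0],0],
  [[-2.9,24,0],[-0.002,0,0],0],
  [[-2.9,24,3],[-0.002,0,0],0],
])

```text
time_s: 8.72
ee_pos: [620.5, 143.0, 229.5]
ee_rot: [180.0, 0.1, 7.6]
force: [-0.2, 0.3, -0.8]
gripper_width: 17.8
```

```bash
python3 - <<'E'
from h import *
s=telemetry.state();print(s['time_s'],s['force'],s['torque'],s['ee_rot'])
print(gp(s)[0],delta([620.7,142.9,66],7.5))
E
```

```text
8.7167 [-0.20103635  0.25552961 -0.82640281] [-0.24520195  0.05569758 -0.02063409] [1.79973557e+02 1.09341941e-01 7.59856530e+00]
[620.21996894 142.83652858  57.50153069] (array([ 0.2, -0.1,  8.5]), array([ 0.0007, -0.0018, -0.0017]))
```

Request:
jog_arm([
  [[0,0,3],[0,0,0],0],
  [[0,0,6],[0,0,0],0],
  [[0,0,10],[0,0,0],0],
  [[0,0,14],[0,0,0],0],
  [[0,0,18],[0,0,0],0],
])

```text
time_s: 9.13
ee_pos: [620.5, 142.7, 247.9]
ee_rot: [180.0, 0.1, 7.6]
force: [-0.0, 0.6, -2.3]
gripper_width: 17.6
```

Request:
jog_arm([
  [[0,0,5],[0,0,0],0],
  [[0,0,10],[0,0,0],0],
  [[0,0,16],[0,0,0],0],
  [[0,0,22],[0,0,0],0],
  [[0,0,28],[0,0,0],0],
])

```text
time_s: 9.55
ee_pos: [620.6, 142.6, 276.7]
ee_rot: [180.0, 0.1, 7.6]
force: [-0.7, 0.5, -2.1]
gripper_width: 17.5
```

```bash
python3 - <<'E'
from h import *
s=telemetry.state();print(s['time_s'],s['force'],s['torque'],s['ee_pos'],s['ee_rot'],gp(s)[0])
d=save('scene','s4');w=save('wrist','w9')
a=cv2.imread('pics/s4.png')[185:285,240:360]
cv2.imwrite(f'pics/s4a.png',cv2.resize(a,None,fx=6,fy=6,interpolation=cv2.INTER_CUBIC))
E
```

```text
9.55 [-0.7232062   0.49854441 -2.14752429] [-0.31301555  0.00657405  0.01529309] [620.56047091 142.63367158 276.6949212 ] [1.79964286e+02 9.16985106e-02 7.58035394e+00] [620.30174396 142.4910831  104.6951749 ]
```

View pics/s4a.png

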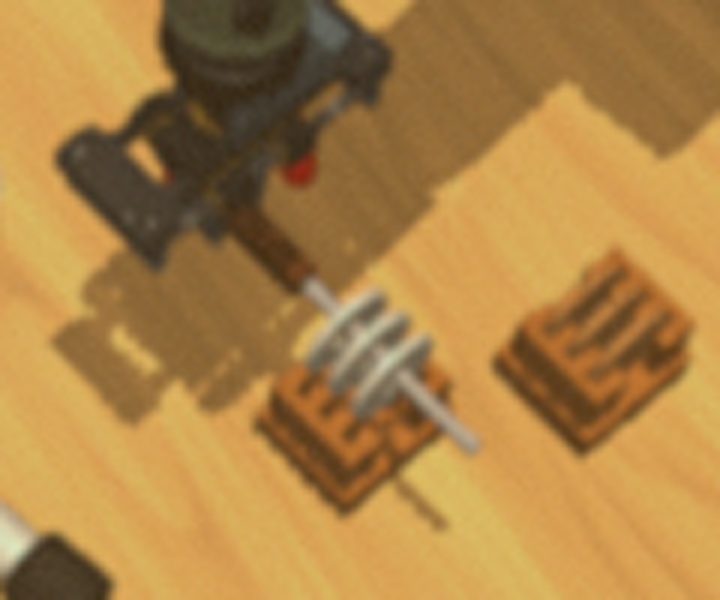

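View pics/w9.png

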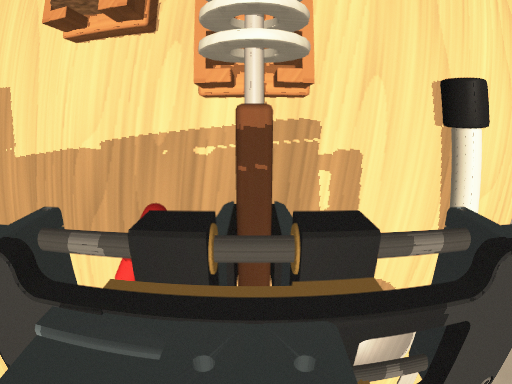

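All three plates hang on the rod, clear of the rack. In the wrist view the handle edge is still at row 104, so the bar hasn't slipped.

Request:
jog_arm([
  [[0,0,7],[0,0,0],0],
  [[0,0,16],[0,0,0],0],
  [[0,0,26],[0,0,0],0],
  [[0,0,36],[0,0,0],0],
  [[0,0,46],[0,0,0],0],
])

```text
time_s: 10.07
ee_pos: [621.0, 142.8, 324.9]
ee_rot: [180.0, -0.1, 7.6]
force: [-0.3, 1.0, -2.2]
gripper_width: 17.5
```

Request:
jog_arm([
  [[0,0,10],[0,0,0],0],
  [[0,0,20],[0,0,0],0],
  [[0,0,30],[0,0,0],0],
  [[0,0,37],[0,0,0],0],
  [[0,0,40],[0,0,0],0],
])

```text
time_s: 10.48
ee_pos: [621.2, 142.8, 366.6]
ee_rot: [180.0, -0.2, 7.6]
force: [1.3, -0.3, -1.2]
gripper_width: 17.3
```

```bash
python3 - <<'E'
from h import *
s=telemetry.state();print(s['time_s'],s['force'],s['ee_pos'],s['ee_rot'],gp(s)[0]);print(delta([548.9,-302.5,190],-2.46))
E
```

```text
10.4833 [ 1.3383468  -0.33912076 -1.2355318 ] [621.15789108 142.81509363 366.55921528] [179.9921486   -0.23013837   7.57919219] [621.84582986 142.88285262 194.56060439]
(array([ -72.3, -445.3,   -4.6]), array([-0.    ,  0.004 , -0.1752]))
```

Request:
jog_arm([
  [[-0.6,-4,0],[0,0,-0.001],0],
  [[-2,-12,0],[0,0,-0.005],0],
  [[-4,-24,0],[0,0,-0.01],0],
  [[-6.5,-40,0],[0,0,-0.016],0],
  [[-9.7,-60,0],[0,0.002,-0.024],0],
])

```text
time_s: 10.9
ee_pos: [611.0, 81.5, 365.8]
ee_rot: [180.0, -0.0, 6.2]
force: [0.7, -0.3, -1.1]
gripper_width: 18.1
```

Request:
jog_arm([
  [[-3.4,-21,0],[0,0,-0.008],0],
  [[-7,-43,0],[0,0,-0.017],0],
  [[-10.7,-66,0],[0,0,-0.026],0],
  [[-14.5,-89,0],[0,0,-0.035],0],
  [[-18.2,-112,0],[0,0,-0.044],0],
])

```text
time_s: 11.32
ee_pos: [591.8, -33.1, 365.5]
ee_rot: [180.0, 0.0, 3.6]
force: [0.5, -0.2, -2.6]
gripper_width: 17.6
```

Request:
jog_arm([
  [[-3.7,-23,0],[0,0,-0.009],0],
  [[-7.5,-46,0],[0,0,-0.018],0],
  [[-11.2,-69,0],[0,0,-0.027],0],
  [[-15,-92,0],[0,0,-0.036],0],
  [[-18.7,-115,0],[0,0,-0.045],0],
])

```text
time_s: 11.73
ee_pos: [571.8, -150.6, 365.1]
ee_rot: [180.0, 0.1, 0.9]
force: [0.0, 0.4, -2.4]
gripper_width: 17.6
```

```bash
python3 - <<'E'
from h import *
s=telemetry.state();print(s['time_s'],s['force'],s['ee_pos'],s['ee_rot'],gp(s)[0]);print(delta([548.9,-302.5,190],-2.46))
E
```

```text
11.7333 [ 0.0129384   0.3919907  -2.41067518] [ 571.79281354 -150.57760515  365.05464391] [1.79956588e+02 9.03109686e-02 9.02311156e-01] [ 571.52378913 -150.71218051  193.05490695]
(array([ -22.9, -151.9,   -3.1]), array([ 0.0007, -0.0016, -0.0587]))
```

Request:
jog_arm([
  [[-3.4,-22,0],[0,0,-0.009],0],
  [[-6.6,-43,-1],[0,0,-0.017],0],
  [[-9.6,-63,-2],[0,0,-0.025],0],
  [[-12.4,-82,-3],[0,0,-0.033],0],
  [[-15,-99,-3],[0,-0.001,-0.04],0],
])

```text
time_s: 12.15
ee_pos: [555.3, -252.1, 361.4]
ee_rot: [180.0, 0.1, -1.5]
force: [-0.3, 0.8, -2.2]
gripper_width: 17.6
```

Request:
jog_arm([
  [[-2.4,-15,0],[0,0,-0.006],0],
  [[-4.4,-28,0],[0,0,-0.011],0],
  [[-6,-38,0],[0,0,-0.015],0],
  [[-7,-45,0],[0,0,-0.018],0],
  [[-7.5,-49,0],[0,0,-0.019],0],
])

```text
time_s: 12.57
ee_pos: [547.4, -302.1, 361.3]
ee_rot: [180.0, 0.1, -2.7]
force: [1.0, 1.2, -1.5]
gripper_width: 17.7
```

```bash
python3 - <<'E'
from h import *
save('scene','s5');save('wrist','w10');save('side','sd5')
s=telemetry.state();print(s['time_s'],s['force'],s['ee_pos'],s['ee_rot'],gp(s)[0]);print(delta([548.9,-302.5,190],-2.46))
a=cv2.imread('pics/s5.png')[80:190,180:300]
b=cv2.imread('pics/sd5.png')[180:290,200:300]
cv2.imwrite(f'pics/s5a.png',np.hstack([cv2.resize(x,None,fx=3.6,fy=3.6,interpolation=cv2.INTER_CUBIC) for x in (a,b)]))
E
```

```text
12.7167 [ 0.30360995 -0.4470619  -2.86799162] [ 547.8183497  -300.91063527  361.35747375] [ 1.79980675e+02  1.10975079e-01 -2.61311635e+00] [ 547.48290804 -300.95339818  189.35780616]
(array([ 1.1, -1.6,  0.6]), array([ 0.0003, -0.0019,  0.0027]))
```

View pics/s5a.png

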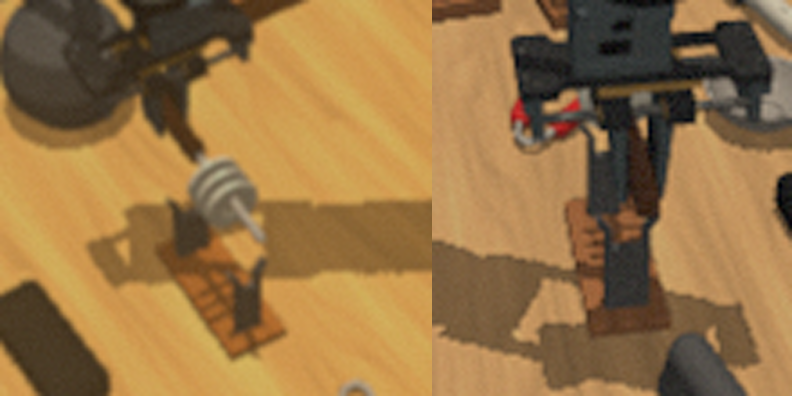

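View pics/w10.png

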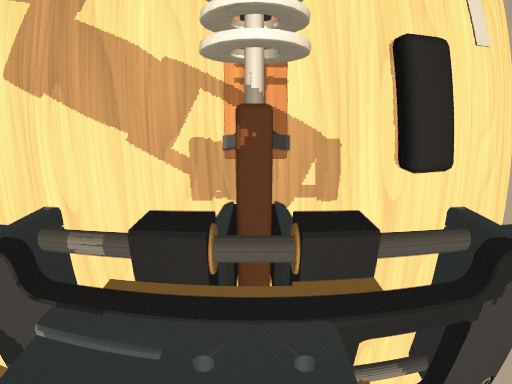

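Request:
jog_arm([
  [[1,-1.6,-4],[0,-0.002,0.003],0],
  [[1.1,-1.6,-12],[0,-0.002,0.003],0],
  [[1.1,-1.6,-22],[0,-0.002,0.003],0],
  [[1.1,-1.6,-32],[0,-0.002,0.003],0],
  [[1.1,-1.6,-40],[0,-0.002,0.003],0],
])

```text
time_s: 13.13
ee_pos: [548.7, -302.0, 319.4]
ee_rot: [-180.0, 0.1, -2.4]
force: [-0.8, 0.8, -1.4]
gripper_width: 17.9
```

```bash
python3 - <<'E'
from h import *
save('wrist','w11')
s=telemetry.state();print(s['time_s'],s['force'],s['ee_pos'],s['ee_rot'],gp(s)[0]);print(delta([548.9,-302.5,85],-2.46))
E
```

```text
13.1833 [ 0.84967462  0.2384067  -4.32793656] [ 548.37217655 -301.91840059  317.79044192] [-179.87694989    0.26987827   -2.41702742] [ 547.57831492 -301.51517066  145.79274661]
(array([  0.5,  -0.6, -60.8]), array([-0.0023, -0.0046, -0.0007]))
```

View pics/w11.png

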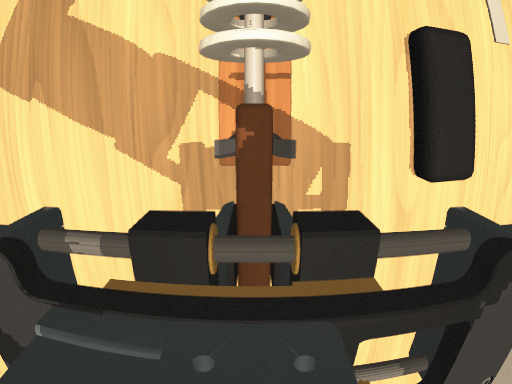

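The bar is centred over the handle fork, whose prongs show at (225,148) and (285,148). I'll keep descending.

Request:
jog_arm([
  [[0.5,-0.6,-8],[-0.002,-0.004,-0.001],0],
  [[0.5,-0.6,-17],[-0.002,-0.004,-0.001],0],
  [[0.5,-0.6,-26],[-0.002,-0.004,-0.001],0],
  [[0.5,-0.6,-34],[-0.002,-0.004,-0.001],0],
  [[0.5,-0.6,-40],[-0.002,-0.004,-0.001],0],
])

```text
time_s: 13.6
ee_pos: [548.7, -302.5, 276.5]
ee_rot: [-180.0, 0.1, -2.5]
force: [1.1, -0.4, -1.8]
gripper_width: 17.5
```

```bash
python3 - <<'E'
from h import *
s=telemetry.state();print(s['time_s'],s['force'],s['torque'],s['ee_pos'],s['ee_rot'],gp(s)[0]);print(delta([548.9,-302.5,85],-2.46))
E
```

```text
13.6 [ 1.07094377 -0.41796816 -1.76419732] [-0.36687156  0.02406892 -0.01787333] [ 548.72334003 -302.46749147  276.49803699] [-1.79950739e+02  9.46660772e-02 -2.47378164e+00] [ 548.44580359 -302.3074826   104.49833533]
(array([  0.2,  -0. , -19.5]), array([-0.0009, -0.0016,  0.0002]))
```

Request:
jog_arm([
  [[0.2,0,-5],[-0.001,-0.002,0],0],
  [[0.2,0,-10],[-0.001,-0.002,0],0],
  [[0.2,0,-14],[-0.001,-0.002,0],0],
  [[0.2,0,-17],[-0.001,-0.002,0],0],
  [[0.2,0,-18],[-0.001,-0.002,0],0],
])

```text
time_s: 14.02
ee_pos: [548.9, -302.4, 258.1]
ee_rot: [-180.0, 0.0, -2.5]
force: [0.3, 0.4, -1.7]
gripper_width: 17.4
```

```bash
python3 - <<'E'
from h import *
save('side','sd6');save('scene','s6')
s=telemetry.state();print(s['time_s'],s['force'],s['torque'],s['ee_pos'],s['ee_rot'],gp(s)[0]);print(delta([548.9,-302.5,85],-2.46))
a=cv2.imread('pics/s6.png')[90:190,190:290]
b=cv2.imread('pics/sd6.png')[200:300,200:300]
cv2.imwrite(f'pics/s6a.png',np.hstack([cv2.resize(x,None,fx=4,fy=4,interpolation=cv2.INTER_CUBIC) for x in (a,b)]))
E
```

```text
14.1167 [-0.51823027 -0.06436804 -2.37949285] [-0.34363366  0.05173906 -0.01151245] [ 548.93432781 -302.49546557  258.48774463] [ 1.79996336e+02 -2.60740719e-02 -2.47876554e+00] [ 549.01205229 -302.50984088   86.4877628 ]
(array([-0. , -0. , -1.5]), array([0.0001, 0.0005, 0.0003]))
```

View pics/s6a.png

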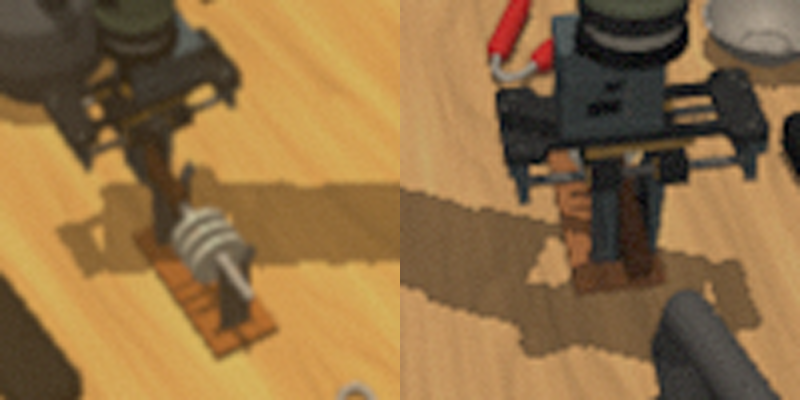

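Plates sit between the forks. I'll lower the last 1.5–2 mm and watch the force.

Request:
jog_arm([
  [[0,0,-0.5],[0,0,0],0],
  [[0,0,-1],[0,0,0],0],
  [[0,0,-1.5],[0,0,0],0],
  [[0,0,-2],[0,0,0],0],
  [[0,0,-2],[0,0,0],0],
])

```text
time_s: 14.53
ee_pos: [549.0, -302.5, 256.9]
ee_rot: [180.0, -0.1, -2.5]
force: [0.5, -0.7, 0.3]
gripper_width: 17.8
```

```bash
python3 - <<'E'
from h import *
s=telemetry.state();print(s['time_s'],s['force'],s['torque'],s['ee_pos'],s['ee_rot'],gp(s)[0])
E
```

```text
14.5333 [ 0.46104915 -0.67658571  0.33477357] [-0.14653098  0.13892369  0.02210928] [ 549.0065535  -302.53900442  256.90233135] [ 1.79987371e+02 -5.85429422e-02 -2.48305911e+00] [ 549.18048986 -302.58449569   84.90242531]
```

Request:
jog_arm([
  [[0,0,0],[0,0,0],0],
  [[0,0,0],[0,0,0],0],
  [[0,0,0],[0,0,0],0.22],
  [[0,0,0],[0,0,0],0.25],
  [[0,0,0],[0,0,0],0.3],
], squeeze=5)

```text
time_s: 14.95
ee_pos: [549.1, -302.5, 257.1]
ee_rot: [180.0, -0.1, -2.5]
force: [-0.0, 0.2, 0.2]
gripper_width: 26.1
```

Request:
jog_arm([
  [[0,0,0],[0,0,0],0.4],
  [[0,0,0],[0,0,0],0.5],
  [[0,0,0],[0,0,0],0.6],
  [[0,0,0],[0,0,0],0.7],
  [[0,0,0],[0,0,0],0.7],
])

```text
time_s: 15.37
ee_pos: [549.1, -302.5, 257.1]
ee_rot: [180.0, -0.1, -2.5]
force: [-0.6, 0.2, -0.7]
gripper_width: 57.9
```

```bash
python3 - <<'E'
from h import *
save('wrist','w12')
s=telemetry.state();print(s['time_s'],s['force'],s['gripper_width'])
E
```

```text
15.4167 [-0.65870979  0.43445224 -1.28764731] 61.62889386857577
```

View pics/w12.png

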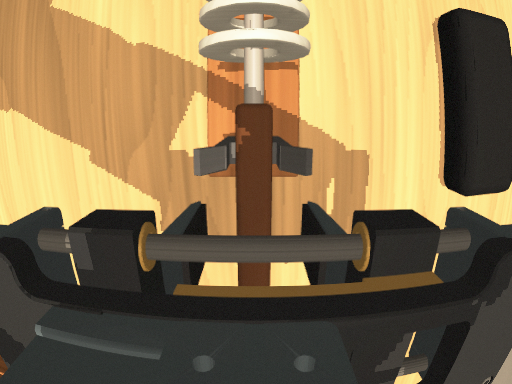

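The bar looks as it did at pickup: handle edge at row 104, prongs at (212,160) and (292,158). Now I'll retreat straight up.

Request:
jog_arm([
  [[0,0,4],[0,0,0],0.8],
  [[0,0,14],[0,0,0],0.8],
  [[0,0,30],[0,0,0],0.8],
  [[0,0,55],[0,0,0],0.8],
  [[0,0,85],[0,0,0],0.8],
])

```text
time_s: 15.83
ee_pos: [548.7, -302.4, 342.4]
ee_rot: [-179.9, 0.1, -2.5]
force: [0.0, -1.2, -0.4]
gripper_width: 72.8
```

Request:
jog_arm([
  [[0,0,25],[0,0,0],0.8],
  [[0,0,40],[0,0,0],0.8],
  [[0,0,50],[0,0,0],0.8],
  [[0,0,55],[0,0,0],0.8],
  [[0,0,55],[0,0,0],0.8],
])

```text
time_s: 16.25
ee_pos: [548.7, -302.3, 398.6]
ee_rot: [-180.0, -0.0, -2.5]
force: [0.8, -0.2, 0.2]
gripper_width: 73.0
```

```bash
python3 - <<'E'
from h import *
s=telemetry.state();p=(s['ee_pos'],s['ee_rot']);print(s['time_s'],p)
w=save('wrist','w13');d=save('scene','s7');d2=save('side','sd7')
pickle.dump((w,p),open('w13.pkl','wb'))
a=cv2.imread('pics/s7.png')[90:190,190:290]
b=cv2.imread('pics/sd7.png')[200:300,200:300]
cv2.imwrite(f'pics/s7a.png',np.hstack([cv2.resize(x,None,fx=4,fy=4,interpolation=cv2.INTER_CUBIC) for x in (a,b)]))
E
```

```text
16.25 (array([ 548.69759145, -302.31544412,  398.57232432]), array([-1.79989158e+02, -2.90272877e-02, -2.48741662e+00]))
```

View pics/s7a.png

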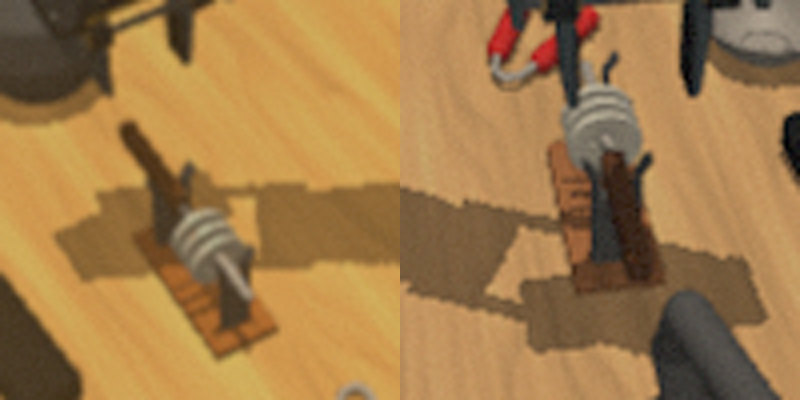

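View pics/w13.png

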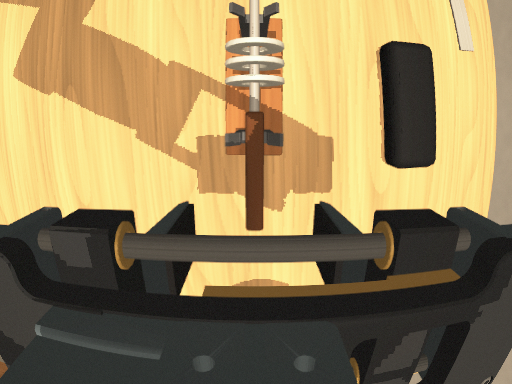

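View pics/s7.png

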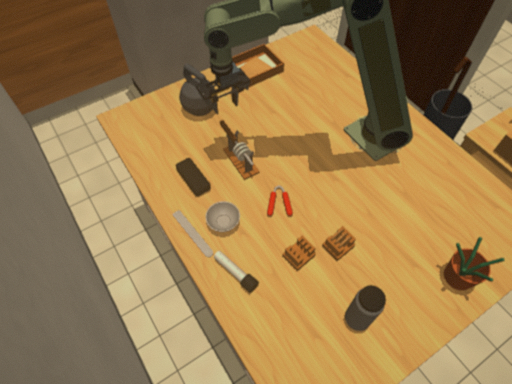

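The wrist view shows the bar in both forks, with all three plates between them at rows 45, 63 and 80. In the scene view the other objects look unmoved, and nothing touches the robot.

```bash
python3 - <<'E'
from h import *
a=cv2.imread('pics/scene0.png').astype(int);b=cv2.imread('pics/s7.png').astype(int)
for n,(x,y) in dict(case=(193,177),bowl=(223,218),grip=(280,203),shaker=(365,308)).items():
    print(n,np.abs(a-b)[y-15:y+15,x-15:x+15].mean().round(1))
print(env.job_done())
E
```

```text
case 2.9
bowl 3.8
grip 3.7
shaker 2.8
the job is handed in; nothing more can be done
None
```

The job is done and handed in at about 16.4 s of the 64 s allowed. No verdict was reported.

**What I did:** I gripped the bar by its handle and slid the rod through all three plates without any jam. I lifted them together to about 185 mm, carried them back and lowered the bar into both forks. I let go once the tool force dropped to about zero, then retreated straight up.

**Last checks:**
- **Bar:** I released it within about 0.3 mm of where I picked it up. After letting go, it looked the same in the wrist camera as before pickup.
- **Plates:** all three hang between the forks, and none dropped.
- **Other objects:** the glasses case, bowl, gripper and shaker showed no visible movement between the first and last scene pictures. I judged the kettlebell only by eye, because the arm partly covered it.
- **Disagreement:** in the first stand fit, the base and the bar's handle disagreed by about 2 mm lengthwise, well inside the 20 mm tolerance. I did not fit the bar's pose again after release.

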